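Draw the stick lighter out from under the caddy's hood

ROBOT

A 6-joint arm with a two-finger parallel gripper is mounted at the origin on a cart in front of the work surface, level with it; the furniture and walls round the work are solid. World frame = base frame: x ahead of the robot, y to its left, z up, the work surface at z = 0. Lengths are in m, angles in rad, forces in N, time in s.
With the tool pointing down it reaches from about 0.275 to 0.975 m from the base axis. Payload 8.4 kg.
Tool frame: the origin (TCP) lies midway between the tips of the shut fingers; the grasp point (between the pads) lies 19 mm behind it; z points along the fingers, y is the line along which they close (so a half turn about z gives the same grasp; the last joint's range is limited). The gripper opens to 92 mm and grips with 3 to 60 N. Pads are 20 mm wide; open, the fingers measure 128 mm over their backs; the gripper's body (75 mm by 189 mm) begins 69 mm behind the grasp point.
Start: joints at [-1.291, 0.353, 1.633, -0, 1.155, -0.002], TCP at [0.174, -0.6, 0.215] pointing down, gripper open.
Joint ranges: [-2.63, 2.63], [-0.92, 2.1], [0.06, 2.66], [-1.3, 4.44], [0, 2.69], [-3.02, 3.02]. Speed limits (rad/s): [2.22, 2.22, 2.79, 3.14, 3.14, 3.14].

INTERFACE

Orientations are given as [roll, pitch, yaw] about the fixed x, y, z axes, in that order (R = Rz(yaw) Ry(pitch) Rx(roll)).
In Python, from workcell import * gives the robot as it stands.
- The arm moves only by the shell command python3 -m jog 'ROWS' [FORCE]. ROWS is JSON, a list of rows, each a list of 3 entries, a list of its own where there are three numbers: the turn, a rotation vector about the tool's x, y, z in rad, then the shift along the tool's x, y, z in cm, then the finger opening in cm, from 0 to 9.19. In form: [[[wx, wy, wz], [x, y, z], jaw], ...]. A call has 1 to 12 rows; each row is the pose to reach, as a shift and turn from the pose commanded when the call began, along the tool's axes at that moment; what a row does not reach only later rows make up. A row lasts 1/12 s, in which the tool goes at most 41.7 mm and 7.16 degrees, less where a joint would pass 70% of its speed; a pose out of reach is approached as far as the arm can. A call with a gripper value outside its range is refused whole. The fingers move at their own pace and stop on an object; FORCE is the grip in N (left out, the last holds). Time passes only in rows, so rows that repeat a pose let the fingers close. It gives the time, the measured TCP pose, the force, the opening and the grip force at its end, in the units of the state.
- observe(): the state, without advancing time (a new reading comes with each control period).
- read_camera(name): name is "scene" or "top"; returns a dict with "color" (420x560x3 uint8, blue, green, red), "mtx" (3x3 intrinsics, pixels), "k1" (the pictures are not rectified: a ray, as slopes to the right and down, at radius r is drawn at 1 + k1 r^2 times it, then the intrinsics apply), "T" (4x4, takes a point from camera to world coordinates). Camera axes: x right, y up, looking along -z (the intrinsics and any distortion apply to the point x, -y, -z); pixel columns grow to the right and rows downward; lengths in m; the calibration is good to about 2 mm. A picture is of the moment at which its call begins. There is no depth.
- job_done(): hands the job in; it is judged then, once.
Trained networks look in the newest picture that a camera, given by its name, has taken for a name from the list of things; names that differ only in an ending like _2 or _b are one class to them, and where a whole thing is asked for, a point or a joint stands for the part that bears it (a point fixed in the world has none). Each returns a list of dicts, best first, with "conf" (0 to 1); they miss things now and then, are a little off and sometimes report something else, mostly with a low value. They report only what shows in the picture. A call takes as long as a camera call. They do not tell look-alikes from the thing itself.
- boxes_of(camera, query): "location" ([x, y, z] in m, in world coordinates, good to about 4 mm: the middle of the surface that is visible of it).
The state is a dict: "clock": time; "joint_pos": joint angles; "dq": joint speeds; "joint_efforts": joint torques, N m; "ee_pos": TCP position; "tcp_rot": TCP orientation; "wrist_force": force on the tool from outside, world axes, zero at the start; "wrist_torque": the same for the moment, N m; "finger_gap": finger opening in m; "finger_force": force on a finger pad.
Only numpy, scipy, OpenCV 4.12 (cv2) and the standard library are available. Lean on these libraries where they do the work, as an engineer would, in place of code of your own. Each camera call takes 0.05 s, during which the arm holds its last target. There are 200 camera calls.

TASK

Fetch the red stick lighter for the hob: it lies in the blue caddy with its rod under the fixed hood and is longer than the opening, so raise its handle over the label end while the rod is still under the hood, and draw it out slantwise without forcing it against the caddy. Do not shift the caddy or the other things on the worktop. Finish while still gripping the lighter, holding it still in the air with every part of it at least 5 cm higher than the top of the caddy.

Things in the scene. Friction and masses are not known exactly. Their poses are not given: they have to be found in the camera images.
- caddy: Blue steel caddy, loose, 2.2 kg, outside 270 (its x) x 134 mm (its y); origin on the worktop under its centre, z up. Inside 262 x 126 mm, floor 5 mm thick, wall tops at 67 mm. A fixed flat hood (67 to 72 mm high) covers x = +31 to +135 mm; x = -131 to +31 mm is open on top. Two floor ribs across it, 8 mm long, tops at 20 mm, at x = -105 and -14 mm. The -x end bears the paper label.
- hood_edge (a point): Middle of the underside of the hood's free edge (caddy x = +31 mm, 67 mm above the worktop): the lighter must come out below this edge. Axes as the caddy's.
- label_end (a point): Middle of the top of the caddy's labelled end wall, which roughly faces the robot (caddy x = -133 mm, 67 mm high): the lighter must come out over this wall. Axes as the caddy's.
- stick_lighter: Stick lighter, 241 mm, 60 to 130 g, lying on both ribs (underside 20 mm up). Origin mid-length on its underside; y along it: red handle y = -4 to +120 mm, z = 0 to 17 mm, x = -20 to +15 mm at its widest; rod 10 mm thick, y = -4 to -118 mm, at x = 3, z = 8 mm. Handle toward the label end, 80 to 95 mm of rod under the hood. Grip the handle across its width (34 mm, x = -20 to +14 mm there) between the ribs, near y = +43 mm.
- lighter_tip (a point): The free end of the lighter's rod, on the rod's axis (starts under the hood).
- lighter_butt (a point): The end of the lighter's red handle, at mid thickness (starts near the caddy's label end).
- white_cup: Bystander: white espresso cup, 61x82 mm and 58 mm high; origin at the middle of its underside. Leave it alone.
- mug: Bystander: white mug, 80x113 mm with its handle, 91 mm high; origin at the middle of its underside. Leave it alone.
- red_capsule: Bystander: red coffee capsule, 57 mm across, 34 mm high; origin at the middle of its underside. Leave it alone.
- spice_jar: Bystander: spice jar with a black cap, 41 mm across, 105 mm high; origin at the middle of its underside. Leave it alone.
- water_glass: Bystander: clear drinking glass, 80 mm across, 88 mm high; origin at the middle of its underside. Leave it alone.
There are look-alikes about, which are no part of the job. There is more than one size of the stick_lighter; the job needs the larger.

How it is judged:
By the outcome, as a careful person would: the job done as asked, in the order asked, and still so for the second after the job is handed in, while the arm keeps its last pose, push and grip.
It also fails if it takes over 42 s, if anything falls off the work surface, if the arm or the gripper's body presses on something with over 40 N, if the wrist force passes 120 N, or if a joint passes its speed limit or range.

## Working session

There is one attempt and no reset: what is moved stays moved. The work goes in short steps, Python scripts to look and compute and a shell command to move; the robot and the scene stay as the last step left them, time stands still between calls to the robot, and variables do not carry over. Pictures are saved under pics/ and viewed, at most 10 in all, crops included, and the job is handed in when it is done.

```bash
mkdir -p pics; ls
python3 - <<'E'
from workcell import *
import cv2
for n in ("scene","top"):
    c=read_camera(n); cv2.imwrite(f"pics/{n}0.png",c["color"])
    print(n,c["mtx"].tolist(),c["k1"],c["T"].round(4).tolist())
    for q in ("caddy","stick_lighter","lighter_butt","label_end","hood_edge","lighter_tip"):
        print(q,[(round(d["conf"],2),[round(float(v),3) for v in d["location"]]) for d in boxes_of(n,q)[:4]])
o=observe();print(o["clock"],o["ee_pos"],o["tcp_rot"],o["finger_gap"])
E
```

```text
pics
scene [[411.96925865214195, 0.0, 284.7166798441615], [0.0, 411.96925865214195, 207.92219974010354], [0.0, 0.0, 1.0]] -0.04520088150813394 [[0.6469, 0.3901, -0.6552, -0.2467], [-0.7624, 0.3501, -0.5443, -0.853], [0.0171, 0.8516, 0.5239, 0.6868], [0.0, 0.0, 0.0, 1.0]]
caddy [(0.79, [0.612, -0.434, 0.067])]
stick_lighter [(0.62, [0.429, 0.26, 0.053])]
lighter_butt [(0.94, [0.498, -0.696, 0.011])]
label_end [(0.87, [0.614, -0.436, 0.074])]
hood_edge [(0.51, [0.61, -0.433, 0.076])]
lighter_tip [(0.72, [0.496, -0.693, 0.01])]
top [[397.3828081138276, 0.0, 277.89597096200913], [0.0, 397.3828081138276, 210.86791233693071], [0.0, 0.0, 1.0]] -0.023247903926907225 [[0.0161, 0.995, -0.0989, 0.4458], [-0.9998, 0.0173, 0.0113, -0.1654], [0.0129, 0.0987, 0.995, 1.3946], [0.0, 0.0, 0.0, 1.0]]
caddy [(0.84, [0.576, -0.405, 0.048]), (0.15, [0.439, 0.267, 0.108])]
stick_lighter [(0.6, [0.534, -0.362, 0.034]), (0.55, [0.499, -0.688, 0.009])]
lighter_butt [(0.63, [0.537, -0.365, 0.038]), (0.54, [0.502, -0.691, 0.009])]
label_end [(0.63, [0.585, -0.405, 0.045])]
hood_edge [(0.8, [0.579, -0.402, 0.043]), (0.7, [0.533, -0.365, 0.036]), (0.4, [0.439, 0.264, 0.11])]
lighter_tip [(0.7, [0.529, -0.366, 0.038]), (0.49, [0.5, -0.691, 0.013])]
0.7 [ 0.17380348 -0.60036002  0.21459614] [ 3.14157542e+00 -1.34975236e-05  2.81779844e-01] 0.09174136380661402
```

View pics/scene0.png

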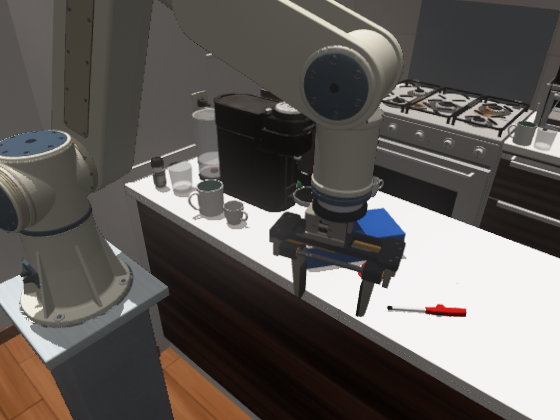

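View pics/top0.png

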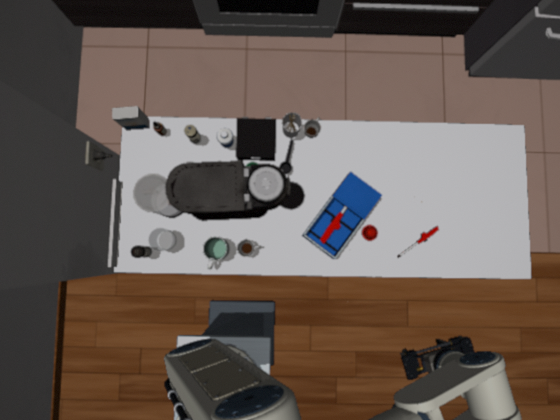

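The top view shows the caddy with its hood centre near (358,192), the label end near (320,245), the lighter handle at about (333,230), the red capsule at (370,232) and the small decoy lighter at (420,240). I'll enlarge the caddy area.

Run:
```python
import cv2
i=cv2.imread("pics/top0.png")[165:265,290:390]
cv2.imwrite("pics/crop0.png",cv2.resize(i,None,fx=6,fy=6,interpolation=cv2.INTER_CUBIC))
```

```text
(no output)
```

View pics/crop0.png

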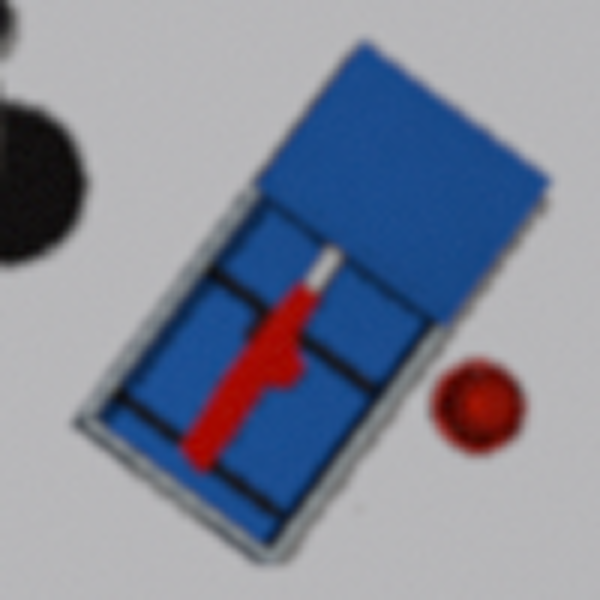

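```bash
cat > h.py <<'E'
import numpy as np, cv2
def to_plane(c,px,z):
    u=cv2.undistortPoints(np.array([[px]],float),c["mtx"],np.array([c["k1"],0,0,0,0.]))[0,0]
    T=c["T"]; d=T[:3,:3]@[u[0],-u[1],-1]; o=T[:3,3]
    return o+d*(z-o[2])/d[2]
E
python3 - <<'E'
from workcell import *
from h import *
c=read_camera("top")
P=lambda x,y,z:to_plane(c,[(x+.5)/6-.5+290,(y+.5)/6-.5+165],z)
h=[P(*p,.072) for p in((365,40),(550,180),(443,325),(258,187))]
l=[P(*p,.067) for p in((78,422),(272,560))]
# fit rect: caddy coords
src=np.array([[135,67],[135,-67],[31,-67],[31,67],[-135,67],[-135,-67]])/1000
D=np.array(h+l)[:,:2]
a=src-src.mean(0);b=D-D.mean(0)
th=np.arctan2((a[:,0]*b[:,1]-a[:,1]*b[:,0]).sum(),(a*b).sum())
R=np.array([[np.cos(th),-np.sin(th)],[np.sin(th),np.cos(th)]])
t=D.mean(0)-R@src.mean(0)
print("caddy",t,th,"res mm",((src@R.T+t-D)*1000).round(1).tolist())
bt=P(196,458,.035)[:2]; tr=P(309,286,.032)[:2]; rh=P(334,250,.033)[:2]
for n,p in(("butt",bt),("trans",tr),("rod",rh),("bump",P(290,378,.034)[:2])): print(n,p,"caddy mm",(R.T@(p-t)*1000).round(1))
d=tr-bt; print(np.linalg.norm(d),np.arctan2(d[1],d[0]))
d=rh-tr; print("rod dir",np.arctan2(d[1],d[0]))
E
```

```text
caddy [ 0.56904517 -0.39726818] -0.6287666565434322 res mm [[1.2, 1.5], [0.3, -2.5], [-1.0, -2.3], [2.0, 2.2], [0.8, 0.5], [-3.3, 0.6]]
butt [ 0.4803175  -0.33408219] caddy mm [-108.9   -1.1]
trans [ 0.58021301 -0.39912131] caddy mm [10.1  5.1]
rod [ 0.60120725 -0.41339528] caddy mm [35.5  5.9]
bump [ 0.52690241 -0.38789378] caddy mm [-39.6 -17.2]
0.11920234665267544 -0.5771281307892325
rod dir -0.5971077433194585
```

```bash
cat >> h.py <<'E'
from scipy.spatial.transform import Rotation as Rn
t=np.array([.5690,-.3973]); th=-.6288
def caddy(x,y,z):
    return np.array([t[0]+np.cos(th)*x-np.sin(th)*y,t[1]+np.sin(th)*x+np.cos(th)*y,z])
def rel(o,pos,rpy):
    A=Rn.from_euler("xyz",o["tcp_rot"]);B=Rn.from_euler("xyz",rpy)
    print("turn",(A.inv()*B).as_rotvec().round(3),"shift cm",(A.inv().apply(np.array(pos)-o["ee_pos"])*100).round(2))
E
python3 - <<'E'
from workcell import *
from h import *
rel(observe(),caddy(-.036,-.0025,.16),[np.pi,0,-.599])
E
```

```text
turn [-0.    -0.     0.881] shift cm [ 41.2  -11.2    5.46]
```

```bash
python3 -m jog '[[[0,0,0.07],[3,-0.8,0],7],[[0,0,0.15],[7,-1.9,0],5.6],[[0,0,0.23],[11,-3,0],5.6],[[0,0,0.31],[15,-4.1,0],5.6],[[0,0,0.39],[19,-5.2,0],5.6],[[0,0,0.47],[23,-6.3,0.5],5.6],[[0,0,0.55],[27,-7.4,1.5],5.6],[[0,0,0.63],[31,-8.5,2.5],5.6],[[0,0,0.71],[35,-9.5,3.5],5.6],[[0,0,0.79],[38.5,-10.5,4.5],5.6],[[0,0,0.86],[40.7,-11.1,5.2],5.6],[[0,0,0.881],[41.2,-11.2,5.46],5.6]]'
python3 - <<'E'
from workcell import *
from h import *
o=observe();print(o["clock"],o["wrist_force"])
rel(o,caddy(-.036,-.0025,.16),[np.pi,0,-.599])
for n in("top","scene"):
    c=read_camera(n);i=c["color"]
    i=i[165:265,290:390] if n=="top" else i[140:300,260:460]
    cv2.imwrite(f"pics/{n}1.png",cv2.resize(i,None,fx=4,fy=4,interpolation=cv2.INTER_CUBIC)[:600])
E
```

```text
clock: 1.75
ee_pos: [0.5414, -0.3752, 0.1586]
tcp_rot: [-3.141, 0.001, -0.6]
wrist_force: [-0.0, 0.3, -0.6]
finger_gap: 0.0559
finger_force: 0.0
1.75 [-0.01614823  0.34119774 -0.55734256]
turn [-0.001  0.001 -0.001] shift cm [-0.08  0.41 -0.14]
```

View pics/scene1.png

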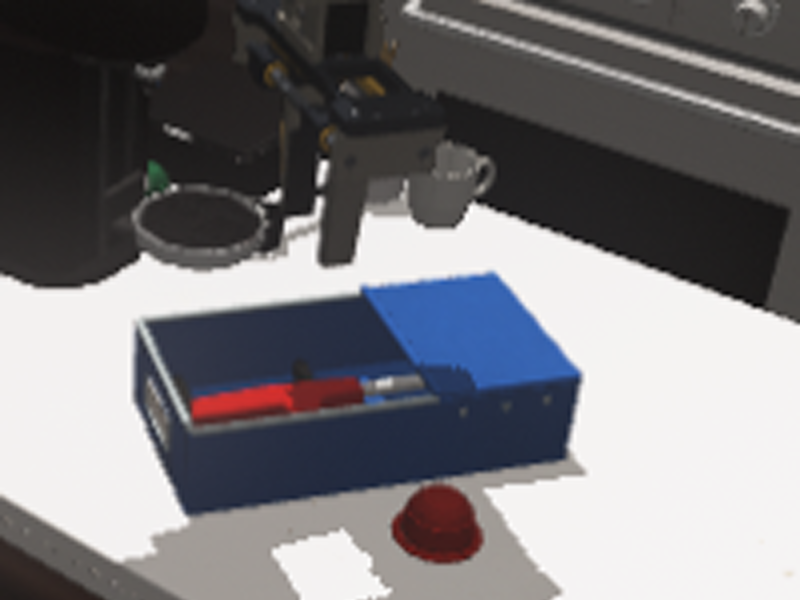

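The view shows the gripper above the caddy, with the label end at about (160,410), the lighter handle at (190–360,400) and the rod running under the hood at (430,380). Nothing is in the way. Next I go down partway and check the alignment.

```bash
python3 -m jog '[[[0,0,0],[0,0,2],5.6],[[0,0,0],[0,0,4.5],5.6],[[0,0,0],[0,0,7],5.6],[[0,0,0],[0,0,7],5.6],[[0,0,0],[0,0,7],5.6]]'
python3 - <<'E'
from workcell import *
from h import *
o=observe();print(o["clock"],o["wrist_force"])
rel(o,caddy(-.036,-.0025,.012),[np.pi,0,-.599])
c=read_camera("top");i=c["color"]
cv2.imwrite(f"pics/top2.png",cv2.resize(i[165:265,290:390],None,fx=6,fy=6,interpolation=cv2.INTER_CUBIC))
E
```

```text
clock: 2.27
ee_pos: [0.537, -0.3784, 0.0895]
tcp_rot: [3.142, 0.002, -0.599]
wrist_force: [-0.2, -0.0, 0.2]
finger_gap: 0.0559
finger_force: 0.0
2.2667 [-0.15543631 -0.02385019  0.19655421]
turn [ 0.     0.002 -0.   ] shift cm [ 0.12 -0.1   7.75]
```

View pics/top2.png

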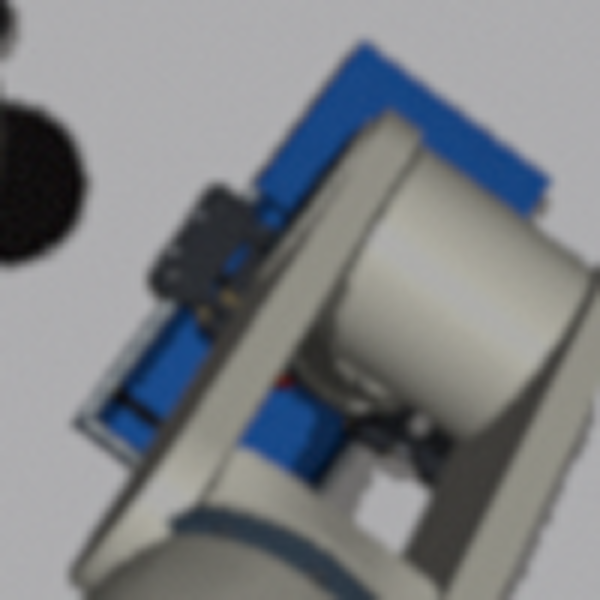

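The arm hides most of the caddy in the top view. What shows, the hood at (460,110) and the left wall at (130,380), hasn't moved. The gripper is aligned to about 1 mm, so I go down and close.

```bash
python3 -m jog '[[[0,0,0],[0.1,-0.1,2],5.6],[[0,0,0],[0.1,-0.1,4],5.6],[[0,0,0],[0.1,-0.1,6],5.6],[[0,0,0],[0.1,-0.1,7.2],5.6],[[0,0,0],[0.1,-0.1,7.7],5.6],[[0,0,0],[0.1,-0.1,7.7],5.6],[[0,0,0],[0.1,-0.1,7.7],4.8],[[0,0,0],[0.1,-0.1,7.7],4.2],[[0,0,0],[0.1,-0.1,7.7],3.8],[[0,0,0],[0.1,-0.1,7.7],3.4],[[0,0,0],[0.1,-0.1,7.7],2.6],[[0,0,0],[0.1,-0.1,7.7],2.0]]' 25
python3 -m jog '[[[0,0,0],[0,0,0],2],[[0,0,0],[0,0,0],2],[[0,0,0],[0,0,0],2]]' 30
```

```text
clock: 3.32
ee_pos: [0.5403, -0.3783, 0.0139]
tcp_rot: [3.142, -0.001, -0.599]
wrist_force: [-0.1, -0.2, 7.0]
finger_gap: 0.0339
finger_force: 24.9
clock: 3.57
ee_pos: [0.5403, -0.3783, 0.0139]
tcp_rot: [3.142, -0.001, -0.599]
wrist_force: [-1.2, -1.0, 6.2]
finger_gap: 0.0335
finger_force: 29.9
```

The lighter is gripped: the opening is 33.5 mm. I start the pitch-up about the tip and check the force partway.

```bash
python3 -m jog '[[[0,0,0],[0,0,-0.15],2],[[0,-0.044,0],[-0.07,0,-0.7],2],[[0,-0.087,0],[-0.12,0,-1.25],2],[[0,-0.087,0],[-0.12,0,-1.25],2],[[0,-0.087,0],[-0.12,0,-1.25],2]]' 35
python3 - <<'E'
from workcell import *
import cv2
o=observe();print(o["wrist_force"],o["wrist_torque"])
i=read_camera("scene")["color"][140:290,260:460]
cv2.imwrite("pics/s3.png",cv2.resize(i,None,fx=4,fy=4,interpolation=cv2.INTER_CUBIC))
E
```

```text
clock: 3.98
ee_pos: [0.5392, -0.3775, 0.0253]
tcp_rot: [-3.142, 0.086, -0.599]
wrist_force: [0.3, 0.4, -1.4]
finger_gap: 0.0335
finger_force: 34.9
[ 0.29870482  0.37874854 -1.39138902] [ 0.06186572 -0.04942434 -0.00270619]
```

View pics/s3.png

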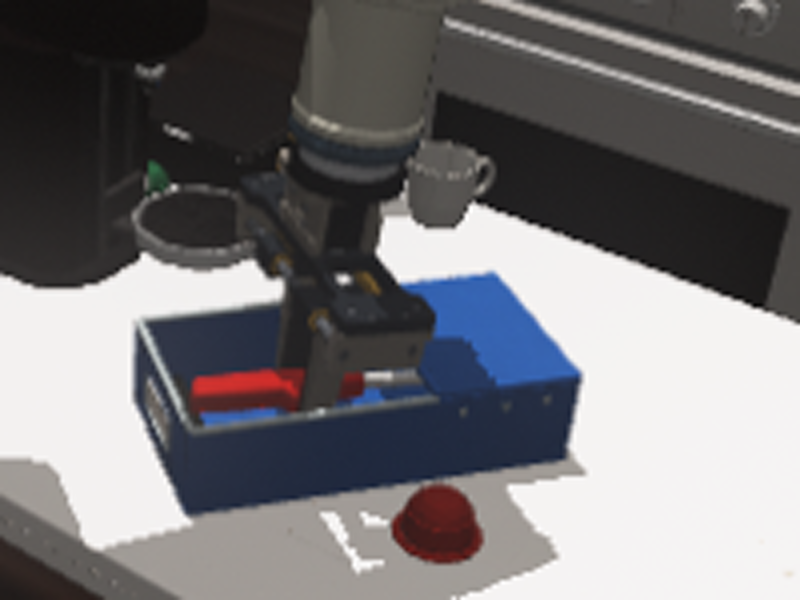

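The handle is rising at (190–300,385), the rod still runs under the hood at (400,378), and the caddy hasn't moved. The vertical force is just the lighter's weight, so I go on to 20° of pitch.

```bash
python3 -m jog '[[[0,-0.044,0],[-0.06,0,-0.56],2],[[0,-0.087,0],[-0.1,0,-1.11],2],[[0,-0.131,0],[-0.1,0,-1.66],2],[[0,-0.175,0],[-0.07,0,-2.22],2],[[0,-0.218,0],[-0.01,0,-2.76],2],[[0,-0.262,0],[0.08,0,-3.31],2],[[0,-0.262,0],[0.08,0,-3.31],2],[[0,-0.262,0],[0.08,0,-3.31],2]]'
python3 - <<'E'
from workcell import *
from h import *
o=observe();print(o["wrist_force"],o["wrist_torque"])
c=read_camera("scene")
# predicted tip / butt underside and edges in picture
R=Rn.from_euler("xyz",o["tcp_rot"]).as_matrix();X,Z=R[:,0],R[:,2]
p=o["ee_pos"]; q=p-t.tolist()[0]*0
for n,a,h in(("tip bottom",.1594,.0091),("butt bottom",-.079,.0061)):
    w=p+X*a-Z*h; d=w[:2]-t; print(n,round(1e3*(np.cos(th)*d[0]+np.sin(th)*d[1])),round(1e3*w[2]))
cv2.imwrite("pics/s4.png",cv2.resize(c["color"][140:290,260:460],None,fx=4,fy=4,interpolation=cv2.INTER_CUBIC))
E
```

```text
clock: 4.7
ee_pos: [0.5417, -0.3792, 0.0574]
tcp_rot: [-3.142, 0.348, -0.599]
wrist_force: [-0.5, -0.6, -1.5]
finger_gap: 0.0334
finger_force: 34.9
[-0.48447732 -0.57344776 -1.4997601 ] [-0.08074351 -0.19430432  0.0068838 ]
tip bottom 120 12
butt bottom -105 90
```

View pics/s4.png

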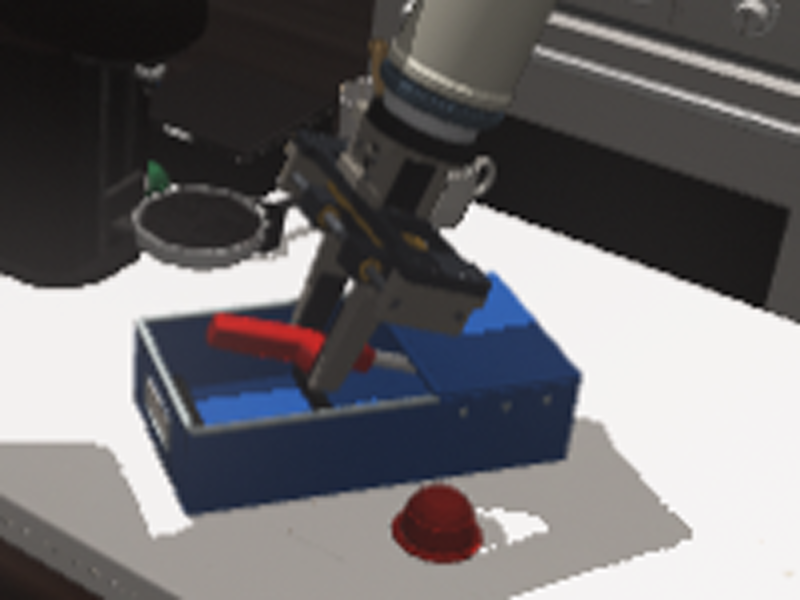

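The handle is now above the label wall (butt at (215,330), about 90 mm up). The rod slants under the hood edge at (415,370) and the caddy hasn't moved. Next I draw it straight back along its axis.

```bash
python3 -m jog '[[[0,0,0],[-0.5,0,0],2],[[0,0,0],[-1.5,0,0],2],[[0,0,0],[-2.7,0,0],2],[[0,0,0],[-4,0,0],2],[[0,0,0],[-5.3,0,0],2],[[0,0,0],[-6.6,0,0],2],[[0,0,0],[-7.9,0,0],2],[[0,0,0],[-9.2,0,0],2],[[0,0,0],[-10.5,0,0],2],[[0,0,0],[-11.6,0,0],2],[[0,0,0],[-12.4,0,0],2],[[0,0,0],[-12.4,0,0],2]]'
python3 - <<'E'
from workcell import *
from h import *
o=observe();print(o["wrist_force"],o["wrist_torque"])
c=read_camera("scene")
cv2.imwrite("pics/s5.png",cv2.resize(c["color"][140:290,230:430],None,fx=4,fy=4,interpolation=cv2.INTER_CUBIC))
rel(o,o["ee_pos"]+[0,0,.17],o["tcp_rot"])
E
```

```text
clock: 5.75
ee_pos: [0.4443, -0.3127, 0.1017]
tcp_rot: [-3.142, 0.349, -0.599]
wrist_force: [1.0, -0.1, -0.1]
finger_gap: 0.0337
finger_force: 34.9
[ 0.98874297 -0.10544893 -0.13573839] [-0.06643438 -0.17292835  0.01044577]
turn [0. 0. 0.] shift cm [ -5.81  -0.   -15.98]
```

View pics/s5.png

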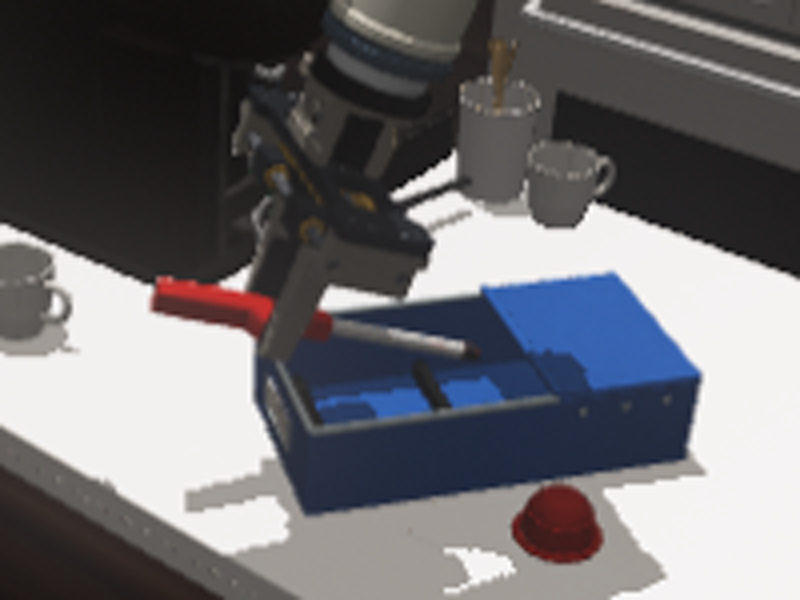

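The rod tip is clear of the hood, visible at (470,350) in the open part, and the caddy and capsule haven't moved. Now I raise it.

```bash
python3 -m jog '[[[0,0,0],[-0.4,0,-0.8],2],[[0,0,0],[-1.2,0,-2.4],2],[[0,0,0],[-2.1,0,-4.2],2],[[0,0,0],[-3.1,0,-6],2],[[0,0,0],[-4.1,0,-7.8],2],[[0,0,0],[-5.1,0,-9.6],2],[[0,0,0],[-6,0,-11.2],2],[[0,0,0],[-6.7,0,-12.4],2],[[0,0,0],[-7,0,-13],2],[[0,0,0],[-7,0,-13],2],[[0,0,0],[-7,0,-13],2],[[0,0,0],[-7,0,-13],2]]'
python3 -m jog '[[[0,0,0],[0,0,0],2],[[0,0,0],[0,0,0],2],[[0,0,0],[0,0,0],2],[[0,0,0],[0,0,0],2]]'
python3 - <<'E'
from workcell import *
from h import *
o=observe();print(o["clock"],o["wrist_force"],abs(o["dq"]).max())
c=read_camera("top");a=c["color"]
cv2.imwrite("pics/t6.png",a[130:330,140:480])
cv2.imwrite("pics/s6.png",np.vstack([cv2.resize(read_camera("scene")["color"][60:310,130:530],None,fx=1.4,fy=1.4),cv2.resize(a[130:290,140:480],(560,249))]))
E
```

```text
clock: 6.8
ee_pos: [0.4277, -0.3014, 0.2458]
tcp_rot: [-3.142, 0.35, -0.599]
wrist_force: [-0.1, 0.3, -1.0]
finger_gap: 0.0337
finger_force: 34.9
clock: 7.13
ee_pos: [0.4279, -0.3015, 0.2465]
tcp_rot: [-3.142, 0.35, -0.599]
wrist_force: [0.8, 0.6, -0.3]
finger_gap: 0.0333
finger_force: 34.9
7.1333 [ 0.84030892  0.61912731 -0.32441119] 0.005102616289313184
```

View pics/s6.png

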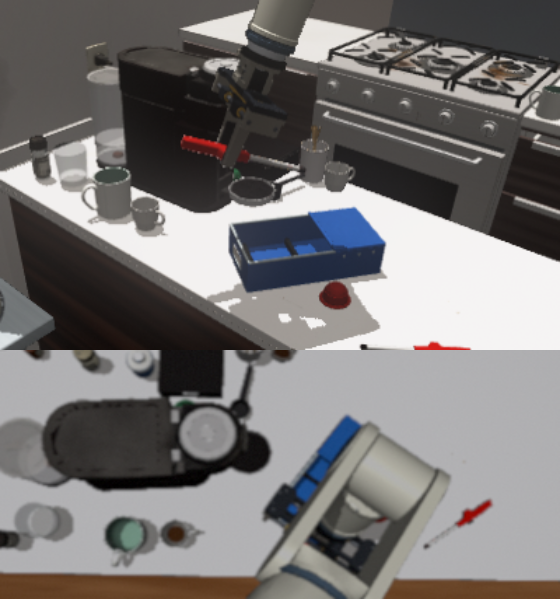

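The lighter is held in the air, with its handle at (210,145) and its rod tip at (300,168). Its lowest point is about 0.20 m up. The caddy is empty and it and the bystanders are in place.

```bash
python3 -c "
from workcell import *
print(job_done())"
```

```text
the job is handed in; nothing more can be done
None
```

I drew the larger red stick lighter out slantwise over the label end and handed the job in at about 7 s. The gripper still holds it, its lowest point about 13 cm above the caddy top, and nothing else on the worktop has visibly moved.

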